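# Index the tablet turntable and cover the full tray

## Robot

A 7-joint arm with a two-finger parallel gripper is mounted at the origin on the work surface. World frame = base frame: x ahead of the robot, y to its left, z up, the work surface at z = 0. Lengths are in m, angles in rad, forces in N, time in s.
With the tool pointing down it reaches from about 0.425 to 0.875 m from the base axis. Payload 4.7 kg.
Tool frame: the origin (TCP) lies on the centre line of the jaws, within the pads' length; the fingertips stand 14 mm ahead of it and the grasp point (between the pads) lies 5 mm behind it; z points along the fingers, y is the line along which they close (so a half turn about z gives the same grasp; the last joint's range is limited). The gripper opens to 87 mm and grips with 3 to 60 N. Pads are 19 mm wide; open, the fingers measure 117 mm over their backs; the gripper's body (75 mm by 190 mm) begins 51 mm behind the grasp point.
Start: joints at [1.288, 0.321, -0.07, 1.45, 0.023, 1.371, -0.057], TCP at [0.19, -0.622, 0.237] pointing down, gripper open.
Joint ranges: [-2.86, 2.86], [-0.3, 2.09], [-1.38, 1.24], [0.06, 2.45], [-1.56, 4.7], [0.09, 2.05], [-2.69, 2.69]. Speed limits (rad/s): [2.57, 2.57, 3.14, 3.14, 3.14, 3.14, 3.14].

## Interface

Orientations are given as a rotation vector (axis times angle).
In Python, from bench import ctrl gives the robot as it stands.
- The arm moves only by the tool send_rows, never from a script. Its argument "steps" is a list of rows, each an object of numbers: "tx", "ty", "tz": the shift along the tool's x, y, z in units of 60 mm (1.0 is 60 mm); "turn": the turn about the tool's z in units of 8 degrees (1.0 is 8 degrees); "grip": the opening, from 0 (shut) to 1 (fully open). A call has 1 to 12 rows; each row shifts and turns the commanded pose from where the row before left it, along the tool's axes as they then stand; what a row does not reach is not made up. A row lasts 1/8 s, in which the tool goes at most 62.5 mm and 10.7 degrees, less where a joint would pass 70% of its speed; a pose out of reach is approached as far as the arm can. A call is refused whole if a number of a shift passes 1 or a number of a turn 1, either way. A call with a gripper value outside its range is refused whole. The fingers move at their own pace and stop on an object; "newtons" is the grip in N (left out, the last holds). Time passes only in rows, so rows that do not move let the fingers close. It gives the time, the measured TCP pose, the force, the opening and the grip force at its end, in the units of the state.
- ctrl.get_state(): the state, without advancing time (a new reading comes with each control period).
- ctrl.get_image(name): name is "side" or "top" or "wrist"; returns a dict with "pixels" (400x640x3 uint8, red, green, blue), "K" (3x3 intrinsics, pixels), "cam_to_world" (4x4, takes a point from camera to world coordinates); the wrist camera has in their place "T_tool_cam" (4x4, takes a point from camera to tool coordinates, whose origin is the TCP and whose axes are the flange's). Camera axes: x right, y down, z forward; pixel columns grow to the right and rows downward; lengths in m; the calibration is good to about 2 mm. A picture is of the moment at which its call begins: read the wrist's pose just before it. There is no depth.
- ctrl.close_job(): hands the job in; it is judged then, once.
The state is a dict: "time": time; "joint_positions": joint angles; "qd": joint speeds; "joint_torque": joint torques, N m; "position": TCP position; "tool_rot": TCP orientation; "ft_force": force on the tool from outside, world axes, zero at the start; "torque": the same for the moment, N m; "grip_width": opening from 0.0 (shut) to 1.0 (fully open); "grip_force": force on a finger pad.
Only numpy, scipy, OpenCV 4.12 (cv2) and the standard library are available. Lean on these libraries where they do the work, as an engineer would, in place of code of your own. Each camera call takes 0.05 s, during which the arm holds its last target. There are 200 camera calls.

## Task

The open tablet tray under the hopper is full. Take the turntable's upright handle post and turn it counter-clockwise (seen from above), about a third of a turn, until it clicks into its stop with the full tray at the pointer on the near side; then lay the rectangular cover plate on that tray, inside its locating pins, and press it down firmly (about 10 N) so that it lies level, and let go. Leave the round cover, the jars, the bottle, the cartons and the spatula where they are.

Things in the scene. Friction and masses are not known exactly. Their poses are not given: they have to be found in the camera images.
- station: Fixed station: white round foot, 320 mm diameter; origin under its centre, z = turntable axis. Its -x points (roughly to the robot) at the pointer, a tongue with a dark diamond reaching 191 mm from the axis. At +60 degrees from its +x a steel hopper (92 mm diameter, 96 to 223 mm high) hangs 85 mm from the axis; its column stands at 196 mm. A 26 mm high stop housing sits at the rim at -60 degrees.
- turntable (a joint): Angle (rad) of the aluminium disc (290 mm diameter, top 28 mm above the counter) on the station, counter-clockwise from above: 0 = full tray under the hopper, 2.094 (120 degrees) = full tray at the pointer. A spring plunger clicks in at both and pulls the disc in over the last 2 degrees or so; 5 to 10 N at the handle carries it in or out. End stops at -0.5 and 2.6.
- handle (a point): Top centre of the turntable's handle: an upright round black post, 24 mm diameter, from 36 to 110 mm above the counter, 112 mm from the axis, straight across the axis from the full tray; it turns with the disc.
- tray_seat (a point): Centre of the full tray's wall tops, 48 mm above the counter, 85 mm from the axis; turns with the disc. x points to the axis, y along the tray's long side. Tray: grey, 112 x 56 x 20 mm, 8 compartments of white tablets; 8 round-tipped pins around it (8 mm, tips 10 mm above this point) leave 124 x 68 mm for the cover. The disc's other trays: one already covered, one empty.
- pointer (a point): Where tray_seat must come: 85 mm from the axis towards the pointer, at the tray's top height. Fixed on the station.
- cover: The loose rectangular steel cover plate for the full tray, 120 (x) x 64 (y) x 6 mm, 0.15 kg, lying flat on the counter on the robot's right; origin at the centre of its underside. On top, in the middle, a black grip bar 70 (x) x 16 (y) mm, from 6 to 30 mm above the underside. Either way round fits.
- bar_top (a point): Centre of the top face of the cover's grip bar, 30 mm above the cover's underside.
- round_cover: Loose round steel cover, 80 mm diameter, 6 mm thick, with a black knob of 22 mm diameter up to 30 mm; lies on the right too, not needed. Origin at the centre of its underside.
- jar_a: Loose white tablet jar, 76 mm diameter, 120 mm high, standing on the right. Origin under its centre.
- jar_b: Loose white tablet jar, 84 mm diameter, 130 mm high, standing on the left. Origin under its centre.
- amber: Loose amber bottle, 60 mm diameter, 110 mm high, standing beyond the turntable. Origin under its centre.
- carton_a: Loose carton 120 x 70 x 45 mm, on the left. Origin under its centre.
- carton_b: Loose carton 140 x 60 x 60 mm, at the far right. Origin under its centre.
- spatula: Loose counting spatula, 190 mm long, lying at the near left.
Mind the look-alikes: they are no part of the job. What is shaped like the cover but orange, pink or turquoise is not meant.

How it is judged:
By the outcome, as a careful person would: the job done as asked, in the order asked, and still so for the second after the job is handed in, with the robot touching nothing.
It also fails if it takes over 58 s, if anything falls off the work surface, if the arm or the gripper's body presses on something with over 40 N, if the wrist force passes 120 N, or if a joint passes its speed limit or range.

## Working session

There is one attempt and no reset: what is moved stays moved. The work goes in short steps, Python scripts to look and compute and a tool call to move; the robot and the scene stay as the last step left them, time stands still between calls to the robot, and variables do not carry over. Pictures are saved under pics/ and viewed, at most 10 in all, crops included, and the job is handed in when it is done.

Besides the shell and the picture viewer there is one more tool, called in YAML: its name, and indented under it one key for each argument. send_rows: Moves the arm, as the interface text tells. Its arguments: {"type":"object","properties":{"steps":{"type":"array"},"newtons":{"type":"number"}},"required":["steps"]}

```bash
ls; mkdir -p pics; python3 - <<'E'
from bench import ctrl
import cv2,pickle
s=ctrl.get_state();print({k:s[k] for k in('time','position','tool_rot','ft_force','grip_width')})
for n in('top','side'):
    im=ctrl.get_image(n);pickle.dump(im,open(n+'.pkl','wb'))
    cv2.imwrite(f'pics/{n}0.png',im['pixels'][:,:,::-1]);print(n,im['K'],im['cam_to_world'])
E
```

```text
pics
{'time': 0.0, 'position': array([ 0.18989658, -0.6211031 ,  0.23547776]), 'tool_rot': array([-3.10526149e+00, -4.64323106e-01,  5.81600214e-04]), 'ft_force': array([ 0.11756315, -0.26582761,  0.3766333 ]), 'grip_width': 1.0045557248203325}
top [[453.19124573   0.         315.7512876 ]
 [  0.         453.19124573 203.56926815]
 [  0.           0.           1.        ]] [[ 1.42862079e-02 -9.98005878e-01  6.14831026e-02  4.34131522e-01]
 [-9.99897682e-01 -1.43039367e-02  1.51802242e-04 -3.69160462e-02]
 [ 7.27950875e-04 -6.14789804e-02 -9.98108113e-01  1.48951695e+00]
 [ 0.00000000e+00  0.00000000e+00  0.00000000e+00  1.00000000e+00]]
side [[486.42254015   0.         319.33764652]
 [  0.         486.42254015 202.23420675]
 [  0.           0.           1.        ]] [[ 0.94318831 -0.26020846  0.20660924  0.14734769]
 [-0.33218636 -0.72552589  0.6027142  -1.11937903]
 [-0.00693098 -0.63710576 -0.77074523  1.4592924 ]
 [ 0.          0.          0.          1.        ]]
```

View pics/top0.png

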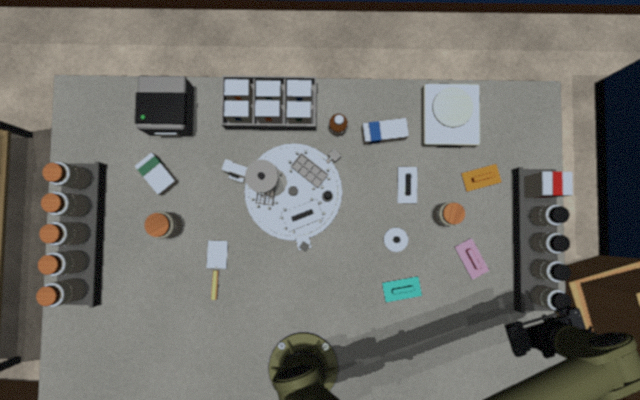

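View pics/side0.png

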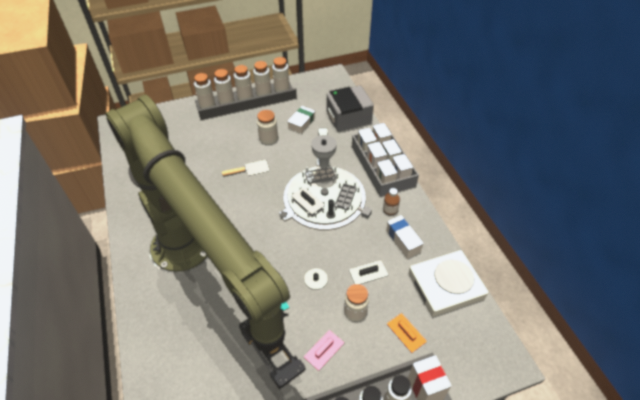

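The cover candidates in the top view are the steel/white plate with a black bar at (407,185), orange at (481,178), pink at (472,258) and turquoise at (402,289). Only the one at (407,185) is plain steel, and the round cover at (396,240) is not it. The handle is the black dot at (327,196), the hopper is at (265,178), and the pointer is at (304,243). I'll measure these and check an enlarged crop.

```bash
cat > h.py <<'E'
import numpy as np,cv2,pickle
def ray(im,uv,T=None):
    T=im['cam_to_world'] if T is None else T
    d=T[:3,:3]@np.linalg.solve(im['K'],[uv[0],uv[1],1.]);return T[:3,3],d
def plane(im,uv,z,T=None):
    o,d=ray(im,uv,T);return o+d*(z-o[2])/d[2]
def proj(im,P,T=None):
    T=im['cam_to_world'] if T is None else T
    c=np.linalg.inv(T)@np.append(P,1);p=im['K']@c[:3];return p[:2]/p[2]
def blobs(mask,x0,y0,x1,y1,amin=8):
    m=np.zeros_like(mask);m[y0:y1,x0:x1]=mask[y0:y1,x0:x1]
    n,l,st,c=cv2.connectedComponentsWithStats(m.astype(np.uint8))
    out=[]
    for i in range(1,n):
        if st[i,4]>=amin:
            cnt=cv2.findContours((l==i).astype(np.uint8),0,2)[0][0];out.append((c[i],st[i,4],cv2.minAreaRect(cnt)))
    return out
E
python3 - <<'E'
from h import *
im=pickle.load(open('top.pkl','rb'));p=im['pixels'];g=p.max(2)
for b in blobs(g<75,240,140,350,250)+blobs(g<75,395,165,420,210): print('dark',b, plane(im,b[0],.11 if b[0][0]<350 else .03))
for b in blobs(p.min(2)>150,215,135,420,255,60): print('light',b, plane(im,b[0],.006))
c=cv2.resize(p[135:255,225:425],None,fx=4,fy=4,interpolation=cv2.INTER_CUBIC)
cv2.imwrite('pics/crop.png',c[:,:,::-1])
E
```

```text
dark (array([260.82142857, 175.39285714]), np.int32(28), ((260.5, 175.5), (5.0, 5.0), 90.0)) [0.60310855 0.13266398 0.11      ]
dark (array([273.92307692, 188.53846154]), np.int32(13), ((274.5000305175781, 188.50001525878906), (2.8284268379211426, 4.242640495300293), 45.0)) [0.56329118 0.09175729 0.11      ]
dark (array([327.25925926, 195.59259259]), np.int32(54), ((327.5, 195.5), (7.0, 7.0), 90.0)) [ 0.54401039 -0.07148953  0.11      ]
dark (array([302.08571429, 214.88571429]), np.int32(70), ((301.9742431640625, 214.93296813964844), (3.4461989402770996, 19.67205238342285), 68.96248626708984)) [0.48399228 0.0044083  0.11      ]
dark (array([407.5 , 184.25]), np.int32(80), ((407.5, 184.0), (20.0, 3.0), 90.0)) [ 0.5909133  -0.33263202  0.03      ]
light (array([391.72058824, 135.95588235]), np.int32(68), ((394.0, 136.5), (3.0, 26.0), 90.0)) [ 0.7533568  -0.28495888  0.006     ]
light (array([296.2147915 , 196.55664831]), np.int32(5084), ((294.1999816894531, 192.10000610351562), (95.2564926147461, 97.49256134033203), 26.56505012512207)) [0.54765829 0.02776536 0.006     ]
light (array([233.96280992, 167.26033058]), np.int32(242), ((234.55001831054688, 167.34999084472656), (24.66576385498047, 11.067971229553223), 18.434947967529297)) [0.64152442 0.23453056 0.006     ]
light (array([407.07692308, 184.79549719]), np.int32(533), ((407.0, 184.5), (35.0, 20.0), 90.0)) [ 0.59166923 -0.33610665  0.006     ]
light (array([395.63144963, 239.44717445]), np.int32(407), ((395.5, 239.5), (23.0, 23.0), 90.0)) [ 0.41192985 -0.29908456  0.006     ]
light (array([220.53846154, 247.53846154]), np.int32(169), ((221.0, 247.5), (13.0, 12.0), 90.0)) [0.37748374 0.27159298 0.006     ]
```

View pics/crop.png

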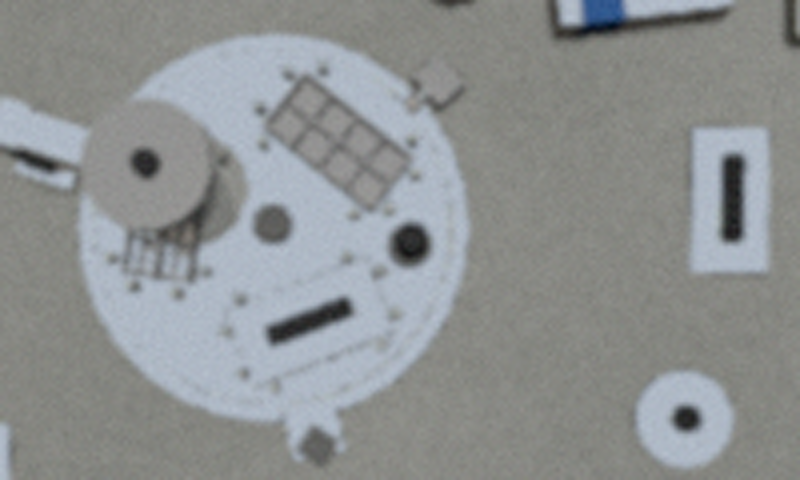

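The crop confirms the plain steel rectangular cover with its black bar at crop (732,198), long side along world x. The handle is at crop (410,243), the hub at (272,222), and the pointer diamond at (318,446). The empty tray and the covered tray are also visible.

```bash
python3 - <<'E'
from h import *
im=pickle.load(open('top.pkl','rb'));p=im['pixels'].astype(int);g=p.max(2)
for b in blobs((g<150),285,183,301,198)+blobs(g<150,296,238,312,255): print(b[0],b[1],b[2])
m=(p[:,:,2]-p[:,:,0]>12)&(g>150)
ys,xs=np.nonzero(m[140:242,225:350]);print(len(xs))
cnt=cv2.findContours((m*255).astype(np.uint8)[135:236,240:350],0,1)[0];c=max(cnt,key=cv2.contourArea)[:,0]+[240,135]
# robust circle on z=.028 plane (rim of disc/foot)
h=cv2.convexHull(c.astype(np.int32))[:,0];P=np.array([plane(im,q,.022)[:2] for q in h])
for _ in range(4):
    A=np.c_[2*P,np.ones(len(P))];s=np.linalg.lstsq(A,(P**2).sum(1),rcond=None)[0];r=np.sqrt(s[2]+s[:2]@s[:2]);e=abs(np.linalg.norm(P-s[:2],axis=1)-r);P=P[e<max(.003,np.median(e)*2)]
print('circ',s[:2],r,len(P))
hub=plane(im,(293,190.3),.045);print('hub',hub,plane(im,(293,190.3),.03))
H=plane(im,(327.26,195.6),.11);D=plane(im,(304.4,246),.02)
C=s[:2]
for n,q in(('handle',H),('diam',D),('covered',plane(im,(302.09,214.89),.078)),('hopper',plane(im,(261,175.4),.223))):
    v=q[:2]-C;print(n,q,np.linalg.norm(v),np.degrees(np.arctan2(v[1],v[0])))
# side triangulation of handle & bar
s2=pickle.load(open('side.pkl','rb'));gs=s2['pixels'].max(2)
for q in(H,plane(im,(407.5,184.25),.03)):print(proj(s2,q))
for b in blobs(gs<70,280,180,345,225)+blobs(gs<70,350,255,390,285):print(b)
E
```

```text
[292.73417722 190.60759494] 79 ((292.5, 190.5), (9.0, 9.0), 90.0)
[310.54545455 240.45454545] 11 ((310.0, 241.0), (6.0, 2.0), 90.0)
[303.6025641  249.18589744] 156 ((303.5, 248.0), (12.0, 15.0), 90.0)
5306
circ [0.56338784 0.03790311] 0.15741128417266126 35
hub [0.56459637 0.03668807 0.045     ] [0.56595113 0.03745238 0.03      ]
handle [ 0.54398775 -0.07149208  0.11      ] 0.11110208069970424 -100.05625807087644
diam [ 0.38682836 -0.00199268  0.02      ] 0.18101084743628365 -167.26714612216352
covered [0.48513571 0.00535332 0.078     ] 0.08475190661032424 -157.41461879252205
hopper [0.58925421 0.11827101 0.223     ] 0.08442788401406809 72.15925280269612
[329.14784673 201.17001923]
[368.03264369 267.6912142 ]
(array([307.15625, 197.625  ]), np.int32(32), ((307.2500305175781, 197.75003051757812), (14.142135620117188, 2.1213202476501465), 45.0))
(array([330.575, 208.875]), np.int32(40), ((330.5, 208.5), (13.0, 3.0), 90.0))
(array([368.45454545, 270.31818182]), np.int32(44), ((368.44500732421875, 270.3165283203125), (2.5861310958862305, 15.8041353225708), 73.3007583618164))
```

send_rows:
  steps:
    - {"tx":0.5,"ty":-0.42,"grip":1}
    - {"tx":0.7,"ty":-0.59,"grip":1}
    - {"tx":0.7,"ty":-0.59,"grip":1}
    - {"tx":0.7,"ty":-0.59,"grip":1}
    - {"tx":0.7,"ty":-0.59,"grip":1}
    - {"tx":0.7,"ty":-0.59,"grip":1}
    - {"tx":0.7,"ty":-0.59,"grip":1}
    - {"tx":0.7,"ty":-0.59,"grip":1}
    - {"tx":0.7,"ty":-0.59,"grip":1}
    - {"tx":0.7,"ty":-0.59,"grip":1}
    - {"tx":0.7,"ty":-0.59,"grip":1}
    - {"tx":0.6,"ty":-0.5,"grip":1}

```text
validation failed for argument at $.st...
```

```bash
cat >> h.py <<'E'
from scipy.spatial.transform import Rotation as R
def pose(s):
    T=np.eye(4);T[:3,:3]=R.from_rotvec(s['tool_rot']).as_matrix();T[:3,3]=s['position'];return T
def go(s,P):
    return np.round((pose(s)[:3,:3].T@(np.array(P)-s['position']))/.06,2)
def yawy(s):
    y=pose(s)[:3,1];return np.degrees(np.arctan2(y[1],y[0]))
E
python3 - <<'E'
from h import *
from bench import ctrl
s=ctrl.get_state();im=ctrl.get_image('wrist')
print(s['time'],s['position'],yawy(s),go(s,[.545,-.073,.17]),s['joint_positions'])
print(im['T_tool_cam'])
pickle.dump((s,im),open('w1.pkl','wb'));cv2.imwrite('pics/w1.png',im['pixels'][:,:,::-1])
T=pose(s)@im['T_tool_cam'];print('expected handle px',proj(im,[.545,-.073,.11],T))
E
```

```text
0.1 [ 0.18991506 -0.62113626  0.23558005] -72.99188759703428 [ 8.33 -7.    1.1 ] [ 1.28811204  0.32172804 -0.0701106   1.45156207  0.0226155   1.37080683
 -0.05689234]
[[ 3.83172799e-04 -9.66471995e-01 -2.56771757e-01  6.99359077e-02]
 [ 9.99999681e-01  5.50179107e-04 -5.78568394e-04  1.11032601e-03]
 [ 7.00440606e-04 -2.56771454e-01  9.66471898e-01 -1.47693751e-01]
 [ 0.00000000e+00  0.00000000e+00  0.00000000e+00  1.00000000e+00]]
expected handle px [-633.9976268  -903.98741214]
```

View pics/w1.png

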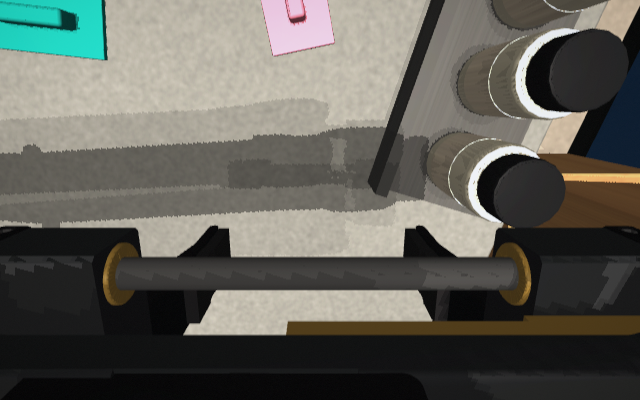

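The wrist view shows the gripper's long axis along tool y and the camera on the tool's +x side. The pink and turquoise look-alikes are at the top of the frame. The move was refused, so I'll resend it with every field filled in.

send_rows:
  steps:
    - {"tx":0.5,"ty":-0.42,"tz":0,"turn":0,"grip":1}
    - {"tx":0.7,"ty":-0.59,"tz":0,"turn":0,"grip":1}
    - {"tx":0.7,"ty":-0.59,"tz":0,"turn":0,"grip":1}
    - {"tx":0.7,"ty":-0.59,"tz":0,"turn":0,"grip":1}
    - {"tx":0.7,"ty":-0.59,"tz":0,"turn":0,"grip":1}
    - {"tx":0.7,"ty":-0.59,"tz":0,"turn":0,"grip":1}
    - {"tx":0.7,"ty":-0.59,"tz":0,"turn":0,"grip":1}
    - {"tx":0.7,"ty":-0.59,"tz":0,"turn":0,"grip":1}
    - {"tx":0.7,"ty":-0.59,"tz":0,"turn":0,"grip":1}
    - {"tx":0.7,"ty":-0.59,"tz":0,"turn":0,"grip":1}
    - {"tx":0.7,"ty":-0.59,"tz":0,"turn":0,"grip":1}
    - {"tx":0.6,"ty":-0.5,"tz":0,"turn":0,"grip":1}

```text
time: 1.65
position: [0.5359, -0.086, 0.2365]
tool_rot: [3.107, 0.466, 0.0]
ft_force: [0.3, -1.3, 0.6]
grip_width: 0.998
grip_force: 0.0
```

send_rows:
  steps:
    - {"tx":0,"ty":0,"tz":0,"turn":0.9,"grip":1}
    - {"tx":0,"ty":0,"tz":0,"turn":0.9,"grip":1}
    - {"tx":0,"ty":0,"tz":0,"turn":0.9,"grip":1}
    - {"tx":0,"ty":0,"tz":0,"turn":0.9,"grip":1}
    - {"tx":0,"ty":0,"tz":0,"turn":0.9,"grip":1}
    - {"tx":0,"ty":0,"tz":0,"turn":0.9,"grip":1}
    - {"tx":0,"ty":0,"tz":0,"turn":0.9,"grip":1}
    - {"tx":0,"ty":0,"tz":0,"turn":0.9,"grip":1}
    - {"tx":0,"ty":0,"tz":0,"turn":0.9,"grip":1}
    - {"tx":0,"ty":0,"tz":0,"turn":0.9,"grip":1}
    - {"tx":0,"ty":0,"tz":0,"turn":0,"grip":1}

```text
time: 3.02
position: [0.5349, -0.0882, 0.2363]
tool_rot: [2.787, -1.449, -0.001]
ft_force: [0.5, -0.0, 1.3]
grip_width: 0.994
grip_force: 0.0
```

```bash
python3 - <<'E'
from h import *
from bench import ctrl
s=ctrl.get_state();im=ctrl.get_image('wrist')
print(s['time'],s['position'],yawy(s),go(s,[.545,-.073,.09]),s['joint_positions'])
pickle.dump((s,im),open('w1.pkl','wb'));cv2.imwrite('pics/w2.png',im['pixels'][:,:,::-1])
T=pose(s)@im['T_tool_cam'];print('expected handle px',proj(im,[.545,-.073,.11],T))
E
```

```text
3.025 [ 0.53494519 -0.08815822  0.23629155] -144.92076205786634 [-0.11 -0.28  2.44] [ 0.58046761  0.12133709 -0.50266574  1.7053604   0.06015167  1.33070222
 -2.46278262]
expected handle px [295.20561223 199.45722592]
```

View pics/w2.png

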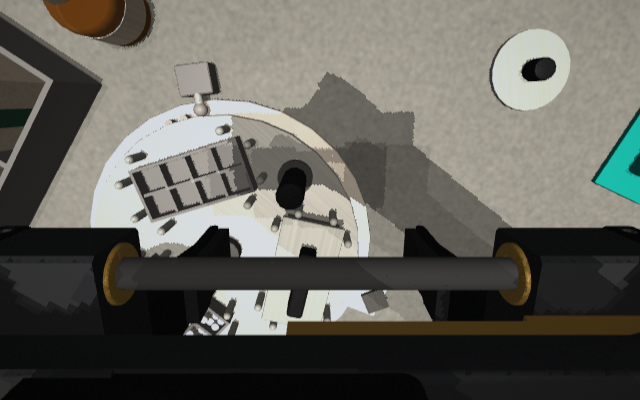

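The wrist view shows the handle post top around (291,193) with its collar at (295,172), close to the predicted (295,199). The full tray with its tablets is at (210,320) and the empty tray at (193,178).

```bash
python3 - <<'E'
from h import *
s,im=pickle.load(open('w1.pkl','rb'));T=pose(s)@im['T_tool_cam'];g=im['pixels'].max(2)
for th in(40,55,70):
  for b in blobs(g<th,270,150,315,216,80):
    l=cv2.boundingRect(np.argwhere(g[160:216,270:315]<th)[:,::-1].astype(np.int32));print(th,b)
print(im['K'][0,0])
def ring(P):return [proj(im,np.array(P)+[.012*np.cos(a),.012*np.sin(a),0],T).round(1) for a in np.linspace(0,6.28,9)[:-1]]
print(np.array(ring([.545,-.073,.11])).min(0),np.array(ring([.545,-.073,.11])).max(0))
m=g<50
for y in range(160,216,4):
  xs=np.nonzero(m[y,270:315])[0]+270;print(y,xs.min() if len(xs) else 0,xs.max() if len(xs) else 0)
E
```

```text
40 (array([291.50655903, 188.16448032]), np.int32(991), ((291.0000305175781, 187.50001525878906), (27.45899200439453, 42.50922393798828), 10.619654655456543))
55 (array([292.66176471, 183.69632353]), np.int32(1360), ((293.7438659667969, 184.68357849121094), (33.760841369628906, 49.98698425292969), 6.009006023406982))
70 (array([292.90883191, 183.98148148]), np.int32(1404), ((293.655029296875, 184.5873565673828), (34.36256790161133, 50.42045593261719), 7.594643592834473))
349.17934517235994
[280.8 185.4] [309.7 213.3]
160 292 298
164 284 306
168 281 309
172 279 311
176 278 311
180 278 311
184 279 310
188 278 305
192 276 304
196 276 303
200 276 302
204 279 301
208 285 296
212 0 0
```

```bash
python3 - <<'E'
from h import *
s,im=pickle.load(open('w1.pkl','rb'));T=pose(s)@im['T_tool_cam']
H=plane(im,(289.7,195.6),.11,T);v=H[:2]-[.5645,.0375];print(H,np.linalg.norm(v),np.degrees(np.arctan2(v[1],v[0])))
print(go(s,[H[0],H[1],.09]))
E
```

```text
[ 0.55049485 -0.07312215  0.11      ] 0.11150517388928927 -97.21545759840788
[-0.06 -0.36  2.44]
```

send_rows:
  steps:
    - {"tx":-0.08,"ty":-0.33,"tz":0.2,"turn":0,"grip":1}
    - {"tx":0,"ty":0,"tz":0.7,"turn":0,"grip":1}
    - {"tx":0,"ty":0,"tz":0.7,"turn":0,"grip":1}
    - {"tx":0,"ty":0,"tz":0.5,"turn":0,"grip":1}
    - {"tx":0,"ty":0,"tz":0.34,"turn":0,"grip":1}
    - {"tx":0,"ty":0,"tz":0,"turn":0,"grip":0}
    - {"tx":0,"ty":0,"tz":0,"turn":0,"grip":0}
    - {"tx":0,"ty":0,"tz":0,"turn":0,"grip":0}
    - {"tx":0,"ty":0,"tz":0,"turn":0,"grip":0}
    - {"tx":0,"ty":0,"tz":0,"turn":0,"grip":0}
    - {"tx":0,"ty":0,"tz":0,"turn":0,"grip":0}
  newtons: 30

```text
time: 4.45
position: [0.5487, -0.0729, 0.0903]
tool_rot: [2.787, -1.45, 0.0]
ft_force: [0.2, 0.1, 0.9]
grip_width: 0.397
grip_force: 0.0
```

send_rows:
  steps:
    - {"tx":0,"ty":0,"tz":0,"turn":0,"grip":0}
    - {"tx":0,"ty":0,"tz":0,"turn":0,"grip":0}
    - {"tx":0,"ty":0,"tz":0,"turn":0,"grip":0}
    - {"tx":0,"ty":0,"tz":0,"turn":0,"grip":0}

```text
time: 4.95
position: [0.5489, -0.0718, 0.0902]
tool_rot: [-2.786, 1.449, 0.0]
ft_force: [0.7, 5.0, 0.1]
grip_width: 0.266
grip_force: 30.0
```

```bash
cat >> h.py <<'E'
def arc(s,a0,a1,y1,n,C=(.5645,.0375),r=.112):
    """rows in tool units from current pose along circle a0..a1 deg ending at tool-y yaw y1"""
    p=np.array(s['position'][:2]);y=yawy(s);dt=(y1-y)/n
    for i in range(n):
        t=np.radians(a0+(a1-a0)*(i+1)/n);q=np.array(C)+r*np.array([np.cos(t),np.sin(t)])
        yr=np.radians(y);ex=np.array([-np.sin(yr),np.cos(yr)]);ey=np.array([np.cos(yr),np.sin(yr)])
        d=q-p;print(round(d@ex/.06,2),round(d@ey/.06,2),round(-dt/8,2));p=q;y+=dt
E
python3 - <<'E'
from h import *
from bench import ctrl
s=ctrl.get_state();print(s['grip_width'],s['grip_force'],s['position'],s['ft_force'],yawy(s))
C=np.array([.5645,.0375]);v=s['position'][:2]-C;a=np.degrees(np.arctan2(v[1],v[0]));print(a,np.linalg.norm(v))
arc(s,a,a+112,-110,24,r=np.linalg.norm(v))
E
```

```text
0.26645517061657914 29.999657794833183 [ 0.54885675 -0.0717712   0.09020068] [0.72054366 5.03546022 0.09033432] -144.95548244913115
-98.14709821343303 0.11038526049509276
0.1 -0.11 -0.18
0.09 -0.12 -0.18
0.08 -0.12 -0.18
0.08 -0.13 -0.18
0.07 -0.13 -0.18
0.06 -0.14 -0.18
0.06 -0.14 -0.18
0.05 -0.14 -0.18
0.04 -0.14 -0.18
0.03 -0.15 -0.18
0.02 -0.15 -0.18
0.01 -0.15 -0.18
0.01 -0.15 -0.18
-0.0 -0.15 -0.18
-0.01 -0.15 -0.18
-0.02 -0.15 -0.18
-0.03 -0.15 -0.18
-0.04 -0.15 -0.18
-0.04 -0.14 -0.18
-0.05 -0.14 -0.18
-0.06 -0.14 -0.18
-0.07 -0.13 -0.18
-0.07 -0.13 -0.18
-0.08 -0.13 -0.18
```

send_rows:
  steps:
    - {"tx":0.1,"ty":-0.11,"tz":0,"turn":-0.18,"grip":0}
    - {"tx":0.09,"ty":-0.12,"tz":0,"turn":-0.18,"grip":0}
    - {"tx":0.08,"ty":-0.12,"tz":0,"turn":-0.18,"grip":0}
    - {"tx":0.08,"ty":-0.13,"tz":0,"turn":-0.18,"grip":0}
    - {"tx":0.07,"ty":-0.13,"tz":0,"turn":-0.18,"grip":0}
    - {"tx":0.06,"ty":-0.14,"tz":0,"turn":-0.18,"grip":0}
    - {"tx":0.06,"ty":-0.14,"tz":0,"turn":-0.18,"grip":0}
    - {"tx":0.05,"ty":-0.14,"tz":0,"turn":-0.18,"grip":0}

```text
time: 5.95
position: [0.6171, -0.0652, 0.0901]
tool_rot: [2.911, -1.161, -0.0]
ft_force: [-2.5, -4.6, 3.1]
grip_width: 0.269
grip_force: 30.0
```

```bash
python3 - <<'E'
from h import *
from bench import ctrl
s=ctrl.get_state();im=ctrl.get_image('top');print(s['grip_width'],s['grip_force'],s['position'],s['ft_force'],yawy(s))
v=s['position'][:2]-np.array([.5645,.0375]);a=np.degrees(np.arctan2(v[1],v[0]));print(a,np.linalg.norm(v))
p=im['pixels'].max(2)
for b in blobs(p<75,240,140,350,250):
  q=plane(im,b[0],.078);w=q[:2]-[.5645,.0375];print(b,q,np.linalg.norm(w),np.degrees(np.arctan2(w[1],w[0])))
arc(s,a,13,-110,16,r=.1115)
E
```

```text
0.26895474962822213 29.99358644883614 [ 0.61707658 -0.06520197  0.09014702] [-2.52759734 -4.55104457  3.07922683] -133.50297188537093
-62.89057178931319 0.11537760439389415
(array([305.22689076, 157.3907563 ]), np.int32(238), ((303.212890625, 158.62872314453125), (32.13970184326172, 14.030025482177734), 84.2894058227539)) [ 0.66587549 -0.00158075  0.078     ] 0.10864756768497447 -21.08189522873485
(array([347.39669421, 186.23966942]), np.int32(121), ((347.76983642578125, 189.81370544433594), (40.408329010009766, 5.338924407958984), 83.9909896850586)) [ 0.57680406 -0.13490366  0.078     ] 0.172842161339463 -85.91784998635211
(array([260.82142857, 175.39285714]), np.int32(28), ((260.5, 175.5), (5.0, 5.0), 90.0)) [0.60702823 0.13659765 0.078     ] 0.10783781972498073 66.77317699158614
(array([318.8800905 , 212.31447964]), np.int32(442), ((315.6077880859375, 212.1269989013672), (75.42205047607422, 15.315412521362305), 83.36748504638672)) [ 0.493914   -0.04684246  0.078     ] 0.10998197476015627 -129.92588108929368
(array([269.54166667, 191.70833333]), np.int32(24), ((269.1000061035156, 192.2000274658203), (3.130495071411133, 9.838699340820312), 63.43495178222656)) [0.55614652 0.10823456 0.078     ] 0.07122610387922373 96.73521496075061
-0.02 -0.17 -0.18
0.04 -0.15 -0.18
0.03 -0.15 -0.18
0.02 -0.15 -0.18
0.01 -0.15 -0.18
0.0 -0.15 -0.18
-0.01 -0.15 -0.18
-0.02 -0.15 -0.18
-0.02 -0.15 -0.18
-0.03 -0.15 -0.18
-0.04 -0.15 -0.18
-0.05 -0.15 -0.18
-0.06 -0.14 -0.18
-0.07 -0.14 -0.18
-0.07 -0.13 -0.18
-0.08 -0.13 -0.18
```

send_rows:
  steps:
    - {"tx":0.02,"ty":-0.17,"tz":0,"turn":-0.18,"grip":0}
    - {"tx":0.02,"ty":-0.15,"tz":0,"turn":-0.18,"grip":0}
    - {"tx":0.02,"ty":-0.15,"tz":0,"turn":-0.18,"grip":0}
    - {"tx":0.01,"ty":-0.15,"tz":0,"turn":-0.18,"grip":0}
    - {"tx":0.01,"ty":-0.15,"tz":0,"turn":-0.18,"grip":0}
    - {"tx":0,"ty":-0.15,"tz":0,"turn":-0.18,"grip":0}
    - {"tx":-0.01,"ty":-0.15,"tz":0,"turn":-0.18,"grip":0}
    - {"tx":-0.02,"ty":-0.15,"tz":0,"turn":-0.18,"grip":0}

```text
time: 7.0
position: [0.6682, -0.0128, 0.0904]
tool_rot: [3.012, -0.868, 0.011]
ft_force: [4.7, -8.0, -0.4]
grip_width: 0.265
grip_force: 29.9
```

```bash
python3 - <<'E'
from h import *
from bench import ctrl
s=ctrl.get_state();print(s['grip_width'],s['grip_force'],s['position'],s['ft_force'],yawy(s),s['joint_positions'])
v=s['position'][:2]-np.array([.5645,.0375]);a=np.degrees(np.arctan2(v[1],v[0]));print(a,np.linalg.norm(v))
arc(s,a,10.5,-112,7,r=.112)
E
```

```text
0.26501561597330875 29.94559456195134 [ 0.66821543 -0.01282428  0.09036965] [ 4.67669394 -8.02879524 -0.43168132] -122.14615772813067 [ 0.38929046  0.51704972 -0.5518196   1.55378725  0.29818332  1.14998727
 -2.35776345]
-25.883353346076447 0.11527976507992257
-0.08 -0.16 -0.18
-0.04 -0.17 -0.18
-0.05 -0.16 -0.18
-0.06 -0.16 -0.18
-0.07 -0.15 -0.18
-0.08 -0.15 -0.18
-0.09 -0.14 -0.18
```

send_rows:
  steps:
    - {"tx":-0.04,"ty":-0.16,"tz":0,"turn":-0.18,"grip":0}
    - {"tx":-0.04,"ty":-0.17,"tz":0,"turn":-0.18,"grip":0}
    - {"tx":-0.05,"ty":-0.16,"tz":0,"turn":-0.18,"grip":0}
    - {"tx":-0.06,"ty":-0.16,"tz":0,"turn":-0.18,"grip":0}
    - {"tx":-0.06,"ty":-0.15,"tz":0,"turn":-0.18,"grip":0}
    - {"tx":-0.07,"ty":-0.14,"tz":0,"turn":-0.18,"grip":0}
    - {"tx":-0.07,"ty":-0.12,"tz":0,"turn":-0.18,"grip":0}

```text
time: 7.88
position: [0.6769, 0.0544, 0.0904]
tool_rot: [3.075, -0.598, 0.009]
ft_force: [3.4, -10.6, 1.4]
grip_width: 0.267
grip_force: 30.0
```

```bash
python3 - <<'E'
from h import *
from bench import ctrl
s=ctrl.get_state();print(s['grip_width'],s['grip_force'],s['position'],s['ft_force'],yawy(s))
v=s['position'][:2]-np.array([.567,.0375]);a=np.degrees(np.arctan2(v[1],v[0]));print(a,np.linalg.norm(v))
im=ctrl.get_image('side');cv2.imwrite('pics/s2.png',cv2.resize(im['pixels'][100:260,220:420],None,fx=4,fy=4.0*.9)[:, :,::-1])
arc(s,a,14,-110,3,C=(.567,.0375))
E
```

```text
0.2673645200592371 30.014767689281143 [0.67686688 0.0544013  0.09041094] [  3.42305254 -10.59164416   1.43694294] -111.99953330435038
8.745501628066524 0.11115927872757492
-0.02 -0.06 -0.08
-0.03 -0.05 -0.08
-0.03 -0.05 -0.08
```

View pics/s2.png

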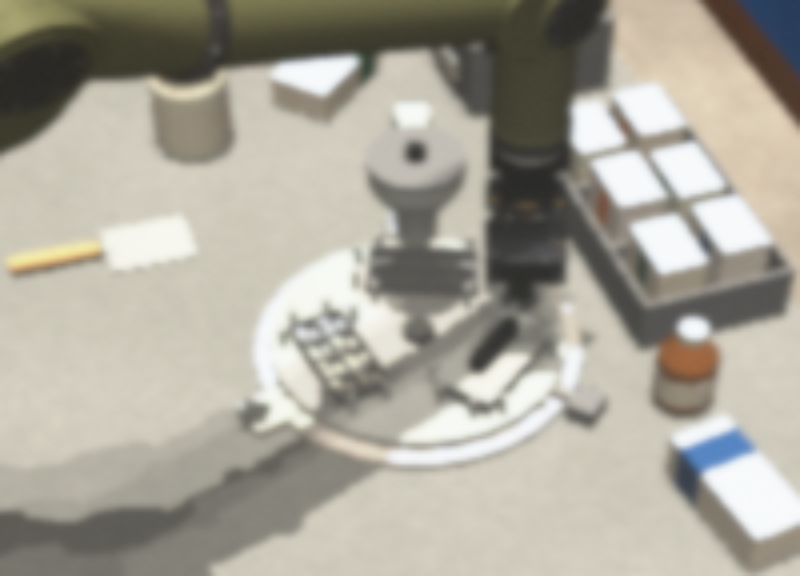

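The side view shows the full tray near the pointer but a few degrees short, and the gripper still holds the post. I'll continue into the stop.

send_rows:
  steps:
    - {"tx":-0.02,"ty":-0.05,"tz":0,"turn":-0.05,"grip":0}
    - {"tx":-0.02,"ty":-0.05,"tz":0,"turn":-0.05,"grip":0}
    - {"tx":0,"ty":0,"tz":0,"turn":0,"grip":0}

```text
time: 8.3
position: [0.6758, 0.0635, 0.0904]
tool_rot: [3.083, -0.576, 0.005]
ft_force: [2.1, -7.3, 2.4]
grip_width: 0.266
grip_force: 30.0
```

```bash
cat > tt.py <<'E'
from h import *
from bench import ctrl
s=ctrl.get_state();print(s['time'],s['grip_width'],s['position'],s['ft_force'],yawy(s))
v=s['position'][:2]-np.array([.567,.0375]);print(np.degrees(np.arctan2(v[1],v[0])),np.linalg.norm(v))
im=ctrl.get_image('top');pickle.dump(im,open('t2.pkl','wb'))
cv2.imwrite('pics/t2.png',cv2.resize(im['pixels'][135:255,225:375],None,fx=5,fy=5)[:,:,::-1])
E
python3 tt.py
```

```text
8.3 0.2655299540215539 [0.67582673 0.06348147 0.09042318] [ 2.10546758 -7.26520878  2.37555043] -111.18387364563833
13.427542724537588 0.11188517819373578
```

View pics/t2.png

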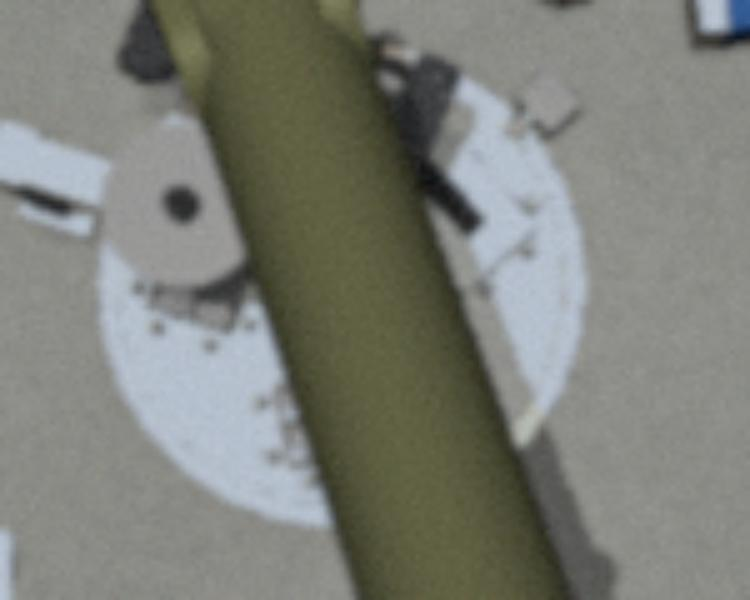

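The top view is blocked by the forearm; only the covered tray's bar end is visible, at crop (475,220). I'll creep on in small steps and watch the force for the click.

send_rows:
  steps:
    - {"tx":-0.02,"ty":-0.03,"tz":0,"turn":0,"grip":0}
    - {"tx":0,"ty":0,"tz":0,"turn":0,"grip":0}

```text
time: 8.6
position: [0.6758, 0.0636, 0.0904]
tool_rot: [3.08, -0.578, 0.006]
ft_force: [2.6, -8.6, 3.0]
grip_width: 0.268
grip_force: 30.0
```

send_rows:
  steps:
    - {"tx":-0.02,"ty":-0.03,"tz":0,"turn":0,"grip":0}
    - {"tx":0,"ty":0,"tz":0,"turn":0,"grip":0}

```text
time: 8.85
position: [0.6756, 0.0654, 0.0905]
tool_rot: [3.08, -0.578, 0.007]
ft_force: [2.2, -10.2, 2.2]
grip_width: 0.268
grip_force: 30.0
```

```bash
python3 - <<'E'
from h import *
from bench import ctrl
s=ctrl.get_state();print(s['time'],s['position'],s['ft_force'])
# full tray pixels (side view): project predicted tray corner/pin positions for given angle, and grid of dark/white
im=ctrl.get_image('side');pickle.dump((s,im),open('s3.pkl','wb'))
g=im['pixels'].max(2)
for b in blobs(g<75,325,180,370,215): print(b)
for th in(-110,-108,-106):
  for C in((.5645,.0375),):
    pass
# covered bar predicted: station angle a -> world 12.4+a ; at end covered tray at -60
for w in(-56,-52,-48,-44):
  t=np.radians(w);e=np.array([-np.sin(t),np.cos(t),0]);c=np.array([.566+.085*np.cos(t),.0375+.085*np.sin(t),.078])
  print(w,proj(im,c-.035*e).round(1),proj(im,c).round(1),proj(im,c+.035*e).round(1))
E
```

```text
8.85 [0.67555784 0.06543039 0.09045899] [  2.24334848 -10.20443539   2.15237275]
(array([348.13333333, 180.6       ]), np.int32(15), ((348.0, 181.0), (2.0, 6.0), 90.0))
(array([344.55555556, 193.05555556]), np.int32(54), ((344.3846130371094, 193.42308044433594), (3.882901668548584, 14.699555397033691), 33.690067291259766))
-56 [337.6 200.1] [343.  194.3] [348.3 188.6]
-52 [339.  199.4] [343.9 193.3] [348.6 187.4]
-48 [340.4 198.6] [344.6 192.3] [348.8 186.1]
-44 [341.7 197.7] [345.3 191.2] [348.9 184.9]
```

The covered tray's bar in the side view fits the stop angle (about -48°). I'll release, rise, move clear and check.

send_rows:
  steps:
    - {"tx":0,"ty":0,"tz":0,"turn":0,"grip":0.6}
    - {"tx":0,"ty":0,"tz":0,"turn":0,"grip":0.6}
    - {"tx":0,"ty":0,"tz":0,"turn":0,"grip":0.6}
    - {"tx":0,"ty":0,"tz":-0.5,"turn":0,"grip":0.7}
    - {"tx":0,"ty":0,"tz":-0.9,"turn":0,"grip":1}
    - {"tx":0,"ty":0,"tz":-0.9,"turn":0,"grip":1}
    - {"tx":0.6,"ty":0.6,"tz":-0.3,"turn":-0.9,"grip":1}
    - {"tx":0.6,"ty":0.6,"tz":0,"turn":-0.9,"grip":1}
    - {"tx":0.6,"ty":0.6,"tz":0,"turn":-0.9,"grip":1}
    - {"tx":0.6,"ty":0.6,"tz":0,"turn":-0.9,"grip":1}
    - {"tx":0.6,"ty":0.6,"tz":0,"turn":-0.9,"grip":1}
    - {"tx":0.6,"ty":0.4,"tz":0,"turn":-0.9,"grip":1}

```text
time: 10.4
position: [0.8708, -0.1408, 0.2462]
tool_rot: [-3.083, -0.605, -0.001]
ft_force: [2.1, -0.5, 1.0]
grip_width: 1.0
grip_force: 0.0
```

```bash
python3 tt.py; python3 - <<'E'
from h import *
im=pickle.load(open('t2.pkl','rb'));g=im['pixels'].max(2);C=np.array([.5655,.0375])
for b in blobs(g<75,240,140,350,250,10):
  for z in(.11,.078):
    q=plane(im,b[0],z);w=q[:2]-C;print(b[0].round(1),b[1],b[2][1:],z,q.round(4),np.linalg.norm(w).round(4),np.degrees(np.arctan2(w[1],w[0])).round(1))
E
```

```text
10.4 0.9998370677584432 [ 0.87079817 -0.14077549  0.2461763 ] [ 2.11362554 -0.53965902  0.96639055] -67.78531769046592
-30.405353786936693 0.3522434970977373
[344.9 210.2] 735 ((108.99998474121094, 19.999996185302734), 90.0) 0.11 [ 0.5    -0.1258  0.11  ] 0.1759 -111.8
[344.9 210.2] 735 ((108.99998474121094, 19.999996185302734), 90.0) 0.078 [ 0.5016 -0.1279  0.078 ] 0.1773 -111.1
[285.5 155.8] 67 ((9.0, 8.0), 90.0) 0.11 [0.6648 0.0584 0.11  ] 0.1015 11.9
[285.5 155.8] 67 ((9.0, 8.0), 90.0) 0.078 [0.6701 0.0606 0.078 ] 0.1072 12.4
[312.2 172. ] 67 ((20.595279693603516, 3.238774061203003), 48.36646270751953) 0.11 [ 0.6158 -0.0245  0.11  ] 0.0798 -50.9
[312.2 172. ] 67 ((20.595279693603516, 3.238774061203003), 48.36646270751953) 0.078 [ 0.62   -0.0242  0.078 ] 0.0823 -48.5
[260.9 175.4] 27 ((5.0, 4.0), 90.0) 0.11 [0.6031 0.1323 0.11  ] 0.102 68.4
[260.9 175.4] 27 ((5.0, 4.0), 90.0) 0.078 [0.607  0.1363 0.078 ] 0.1071 67.2
[270.3 191.6] 43 ((5.445451259613037, 13.57528018951416), 57.528804779052734) 0.11 [0.5537 0.1026 0.11  ] 0.0662 100.2
[270.3 191.6] 43 ((5.445451259613037, 13.57528018951416), 57.528804779052734) 0.078 [0.5565 0.1059 0.078 ] 0.069 97.5
```

View pics/t2.png

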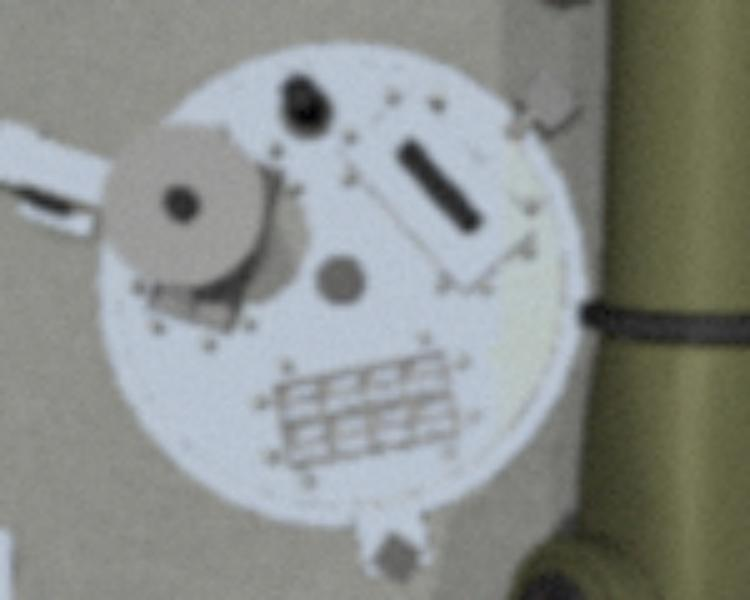

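The full tray is at crop (366,410), in line between the hub (341,280) and the pointer diamond (398,556). The angle agrees to about 1°. I'll verify it closely with the wrist camera from above.

send_rows:
  steps:
    - {"tx":-0.72,"ty":-0.43,"tz":-0.12,"turn":0,"grip":1}
    - {"tx":-0.72,"ty":-0.43,"tz":-0.12,"turn":0,"grip":1}
    - {"tx":-0.72,"ty":-0.43,"tz":-0.12,"turn":0,"grip":1}
    - {"tx":-0.72,"ty":-0.43,"tz":-0.12,"turn":0,"grip":1}
    - {"tx":-0.72,"ty":-0.43,"tz":-0.12,"turn":0,"grip":1}
    - {"tx":-0.72,"ty":-0.43,"tz":-0.12,"turn":0,"grip":1}
    - {"tx":-0.72,"ty":-0.43,"tz":-0.12,"turn":0,"grip":1}
    - {"tx":-0.72,"ty":-0.43,"tz":-0.06,"turn":0,"grip":1}

```text
time: 11.45
position: [0.4706, -0.0752, 0.2995]
tool_rot: [-3.082, -0.605, 0.0]
ft_force: [-0.4, -0.3, 0.4]
grip_width: 1.003
grip_force: 0.0
```

send_rows:
  steps:
    - {"tx":0,"ty":0,"tz":0,"turn":-0.95,"grip":1}
    - {"tx":0,"ty":0,"tz":0,"turn":-0.95,"grip":1}
    - {"tx":0,"ty":0,"tz":0,"turn":-0.95,"grip":1}
    - {"tx":0,"ty":0,"tz":0,"turn":-0.95,"grip":1}
    - {"tx":0,"ty":0,"tz":0,"turn":-0.95,"grip":1}
    - {"tx":0,"ty":0,"tz":0,"turn":-0.95,"grip":1}
    - {"tx":0,"ty":0,"tz":0,"turn":-0.95,"grip":1}
    - {"tx":0,"ty":0,"tz":0,"turn":-0.95,"grip":1}
    - {"tx":0,"ty":0,"tz":0,"turn":-0.9,"grip":1}
    - {"tx":0,"ty":0,"tz":0,"turn":0,"grip":1}

```text
time: 12.7
position: [0.4719, -0.0757, 0.2996]
tool_rot: [-2.218, -2.223, 0.0]
ft_force: [-0.2, 0.2, -0.1]
grip_width: 1.001
grip_force: 0.0
```

```bash
python3 - <<'E'
from h import *
from bench import ctrl
s=ctrl.get_state();im=ctrl.get_image('wrist');pickle.dump((s,im),open('w3.pkl','wb'))
print(s['time'],s['position'],yawy(s),s['joint_positions'][-1]);cv2.imwrite('pics/w3.png',im['pixels'][:,:,::-1])
T=pose(s)@im['T_tool_cam']
for q in([.566,.0375,.045],[.482,.018,.048],[.385,-.002,.02],[.675,.0616,.11]):print(proj(im,q,T))
E
```

```text
12.7 [ 0.47194788 -0.07573012  0.29958208] 0.13572981071568202 0.15518441457339044
[403.68801444  59.43857884]
[325.91193265  77.99850332]
[242.90453037  97.14724432]
[546.52678164  22.16338592]
```

View pics/w3.png

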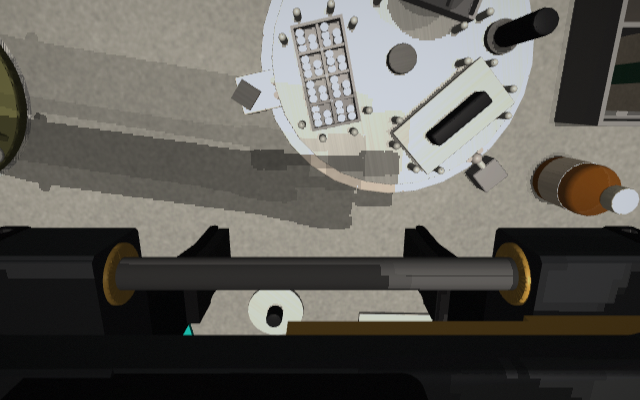

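The wrist view shows the full tray with corners at about (291,25), (342,14), (358,121) and (311,131), surrounded by its pins. The hub is at (402,58) and the pointer diamond at (247,94).

```bash
python3 - <<'E'
from h import *
s,im=pickle.load(open('w3.pkl','rb'));T=pose(s)@im['T_tool_cam'];p=im['pixels'].astype(int);g=p.max(2)
hub=plane(im,(402,58),.04,T);print('hub',hub)
# diamond contour
for b in blobs((g<130),228,74,266,112,100):print('diam',b,[plane(im,b[0],z,T).round(4) for z in(.015,.025)])
# bar of covered tray & handle
for b in blobs(g<60,420,80,500,150,100):print('bar',b,plane(im,b[0],.078,T));bx=cv2.boxPoints(b[2]);print([plane(im,q,.078,T).round(4)[:2] for q in bx])
c=[plane(im,q,.048,T)[:2] for q in((291,25),(342,14),(358,121),(311,131))]
c=np.array(c);print(c.round(4));ctr=c.mean(0);print('tray',ctr)
e=(c[1]+c[0]-c[2]-c[3])/2;print('len',np.linalg.norm(e),'long axis deg',np.degrees(np.arctan2(e[1],e[0])))
pins=[(297,10),(355,20),(283,40),(368,110),(351,131),(322,138),(304,124)]
print(np.array([plane(im,q,.056,T)[:2] for q in pins]).round(4))
print('angle tray->hub',np.degrees(np.arctan2(*(hub[:2]-ctr)[::-1])),np.linalg.norm(hub[:2]-ctr))
cv2.imwrite('pics/tray.png',cv2.resize(im['pixels'][0:145,225:425],None,fx=4,fy=4,interpolation=cv2.INTER_CUBIC)[:,:,::-1])
E
```

```text
hub [0.56522311 0.03952288 0.04      ]
diam (array([245.2417795 ,  94.51257253]), np.int32(517), ((244.73036193847656, 94.33147430419922), (24.697954177856445, 22.471954345703125), 32.0053825378418)) [array([0.3869, 0.0011, 0.015 ]), array([0.3889, 0.0009, 0.025 ])]
bar (array([458.37248841, 117.4984544 ]), np.int32(1294), ((458.25408935546875, 117.20491027832031), (18.56534767150879, 73.62120819091797), 50.194427490234375)) [ 0.61857944 -0.02232567  0.078     ]
[array([ 0.5844, -0.0389]), array([0.6378, 0.0084]), array([ 0.6516, -0.0055]), array([ 0.5982, -0.0538])]
[[ 0.4449  0.0707]
 [ 0.4981  0.0814]
 [ 0.5184 -0.0277]
 [ 0.4657 -0.0389]]
tray [0.48178373 0.02136486]
len 0.11132203905776514 long axis deg 100.63947702544684
[[ 0.4518  0.0832]
 [ 0.511   0.0741]
 [ 0.4369  0.0549]
 [ 0.528  -0.0155]
 [ 0.5101 -0.0382]
 [ 0.4781 -0.046 ]
 [ 0.4581 -0.0307]]
angle tray->hub 12.277244967566753 0.08539229651650608
```

View pics/tray.png

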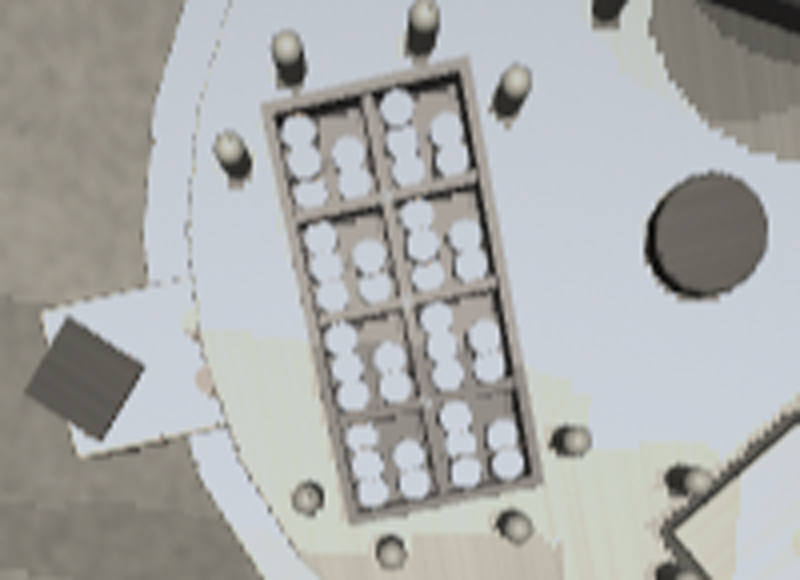

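The enlarged crop shows tray corners at crop (262,105), (467,57), (542,482) and (352,520), with all 8 pin tips visible. The tray lines up with the hub and the pointer diamond at (85,380). The disc angle matches the pointer, so next I compute the pocket from the pins and the move to the cover.

```bash
python3 - <<'E'
from h import *
s,im=pickle.load(open('w3.pkl','rb'));T=pose(s)@im['T_tool_cam']
px=lambda L:[(225+x/4-.4,y/4-.4) for x,y in L]
c=np.array([plane(im,q,.048,T)[:2] for q in px([(262,105),(467,57),(542,482),(352,520)])])
e=c[0]+c[1]-c[2]-c[3];f=c[1]+c[2]-c[0]-c[3]
print('tray',c.mean(0),np.linalg.norm(e)/2,np.linalg.norm(f)/2,np.degrees(np.arctan2(e[1],e[0])),np.degrees(np.arctan2(f[1],f[0])))
P=np.array([plane(im,q,.056,T)[:2] for q in px([(288,45),(425,13),(515,527),(392,552),(230,148),(309,497),(517,80),(575,440)])])
print('pins',P.mean(0));e=P[0]+P[1]-P[2]-P[3];f=P[6]+P[7]-P[4]-P[5];print(np.linalg.norm(e)/2,np.linalg.norm(f)/2,np.degrees(np.arctan2(e[1],e[0])),np.degrees(np.arctan2(f[1],f[0])))
hub=plane(im,px([(708,235)])[0],.04,T);D=plane(im,px([(85,380)])[0],.02,T);d=hub-D;print('hub',hub,'pointer yaw',np.degrees(np.arctan2(d[1],d[0])))
for k in((P[:4].mean(0)),P.mean(0),c.mean(0)):
  d=hub[:2]-k;print(np.degrees(np.arctan2(d[1],d[0])),np.linalg.norm(d))
print('to cover view',go(s,[.591,-.36,.25]))
E
```

```text
tray [0.48240601 0.02183452] 0.11030692025457361 0.05451910114992767 102.2660209157955 11.772415994898092
pins [0.48236059 0.02189245]
0.130989334857949 0.07490240408371575 101.89414551044177 12.230484795114196
hub [0.56480901 0.03916266 0.04      ] pointer yaw 12.252265729782412
11.702007741857699 0.08434463336562069
11.830515217224157 0.08423776709882201
11.87543324032729 0.08420522025874498
to cover view [-4.74  1.97  0.82]
```

send_rows:
  steps:
    - {"tx":-0.67,"ty":0.28,"tz":0.1,"turn":0,"grip":1}
    - {"tx":-0.67,"ty":0.28,"tz":0.12,"turn":0,"grip":1}
    - {"tx":-0.67,"ty":0.28,"tz":0.12,"turn":0,"grip":1}
    - {"tx":-0.67,"ty":0.28,"tz":0.12,"turn":0,"grip":1}
    - {"tx":-0.67,"ty":0.28,"tz":0.12,"turn":0,"grip":1}
    - {"tx":-0.67,"ty":0.28,"tz":0.12,"turn":0,"grip":1}
    - {"tx":-0.67,"ty":0.28,"tz":0.12,"turn":0,"grip":1}
    - {"tx":0,"ty":0,"tz":0,"turn":0,"grip":1}

```text
time: 13.75
position: [0.5896, -0.3619, 0.2479]
tool_rot: [-2.225, -2.214, 0.001]
ft_force: [-0.6, 0.6, -0.4]
grip_width: 0.999
grip_force: 0.0
```

```bash
python3 - <<'E'
from h import *
from bench import ctrl
s=ctrl.get_state();im=ctrl.get_image('wrist');pickle.dump((s,im),open('w4.pkl','wb'))
print(s['time'],s['position'],yawy(s))
T=pose(s)@im['T_tool_cam'];g=im['pixels'].max(2)
print('exp',proj(im,[.591,-.334,.03],T))
u,v=proj(im,[.591,-.334,.03],T).astype(int)
for b in blobs(g<60,u-70,max(v-60,0),u+70,min(v+40,224),150):
  print('bar',b);bx=np.array([plane(im,q,.03,T)[:2] for q in cv2.boxPoints(b[2])]);print(bx.round(4),bx.mean(0))
for b in blobs(g>165,u-140,max(v-100,0),u+140,224,800):
  print('plate',b);bx=np.array([plane(im,q,.006,T)[:2] for q in cv2.boxPoints(b[2])]);print(bx.round(4),bx.mean(0))
E
```

```text
13.75 [ 0.58956656 -0.36193683  0.24785975] -0.2788967437675597
exp [318.10086403 142.47597882]
bar (array([320.04929577, 142.01509054]), np.int32(994), ((320.4607849121094, 141.9992218017578), (65.14434051513672, 15.232367515563965), 1.1233028173446655))
[[ 0.5592 -0.3406]
 [ 0.5599 -0.3249]
 [ 0.6274 -0.3265]
 [ 0.6274 -0.3423]] [ 0.59346726 -0.33355957]
plate (array([400.01491451, 123.41142234]), np.int32(8247), ((379.4627380371094, 130.53684997558594), (195.43719482421875, 150.74981689453125), 80.88213348388672))
[[ 0.5617 -0.2368]
 [ 0.7142 -0.2149]
 [ 0.7679 -0.4221]
 [ 0.5935 -0.4514]] [ 0.65935782 -0.33130125]
plate (array([321.72761738, 128.88101487]), np.int32(3429), ((320.0, 134.0), (46.0, 108.0), 90.0))
[[ 0.5345 -0.3024]
 [ 0.6518 -0.3029]
 [ 0.6537 -0.3532]
 [ 0.5325 -0.3527]] [ 0.59313629 -0.32778756]
plate (array([196.29020556, 209.4280532 ]), np.int32(827), ((202.5, 207.0), (32.0, 49.0), 90.0))
[[ 0.4294 -0.3917]
 [ 0.4859 -0.3919]
 [ 0.4832 -0.4309]
 [ 0.4252 -0.4307]] [ 0.45590907 -0.41127501]
```

send_rows:
  steps:
    - {"tx":0.47,"ty":0.07,"tz":0.5,"turn":0,"grip":1}
    - {"tx":0,"ty":0,"tz":0.8,"turn":0,"grip":1}
    - {"tx":0,"ty":0,"tz":0.8,"turn":0,"grip":1}
    - {"tx":0,"ty":0,"tz":0.7,"turn":0,"grip":1}
    - {"tx":0,"ty":0,"tz":0.5,"turn":0,"grip":1}
    - {"tx":0,"ty":0,"tz":0.25,"turn":0,"grip":1}
    - {"tx":0,"ty":0,"tz":0.1,"turn":0,"grip":1}
    - {"tx":0,"ty":0,"tz":0.07,"turn":0,"grip":1}
    - {"tx":0,"ty":0,"tz":0,"turn":0,"grip":1}

```text
time: 14.92
position: [0.5951, -0.3304, 0.0287]
tool_rot: [2.218, 2.223, 0.0]
ft_force: [0.7, -0.2, 0.7]
grip_width: 0.999
grip_force: 0.0
```

send_rows:
  steps:
    - {"tx":-0.05,"ty":-0.02,"tz":0.08,"turn":0,"grip":1}
    - {"tx":0,"ty":0,"tz":0,"turn":0,"grip":0.6}
    - {"tx":0,"ty":0,"tz":0,"turn":0,"grip":0.6}
    - {"tx":0,"ty":0,"tz":0,"turn":0,"grip":0.6}
    - {"tx":0,"ty":0,"tz":0,"turn":0,"grip":0.6}
    - {"tx":0,"ty":0,"tz":0,"turn":0,"grip":0.6}
  newtons: 40

```text
time: 15.68
position: [0.5935, -0.3333, 0.0231]
tool_rot: [2.219, 2.224, -0.0]
ft_force: [0.0, -0.6, 0.3]
grip_width: 0.801
grip_force: 40.0
```

send_rows:
  steps:
    - {"tx":0,"ty":0,"tz":-0.3,"turn":0,"grip":0.6}
    - {"tx":0,"ty":0,"tz":-0.7,"turn":0,"grip":0.6}
    - {"tx":0,"ty":0,"tz":-0.7,"turn":0,"grip":0.6}
    - {"tx":0,"ty":0,"tz":-0.6,"turn":0,"grip":0.6}
    - {"tx":0.5,"ty":-0.15,"tz":-0.2,"turn":0,"grip":0.6}
    - {"tx":0.75,"ty":-0.23,"tz":0,"turn":0.5,"grip":0.6}

```text
time: 16.42
position: [0.5713, -0.2589, 0.1756]
tool_rot: [2.297, 2.137, 0.003]
ft_force: [1.1, 1.0, -1.3]
grip_width: 0.8
grip_force: 40.0
```

```bash
python3 - <<'E'
from h import *
from bench import ctrl
s=ctrl.get_state();print(s['grip_width'],s['grip_force'],s['ft_force'],s['position'],yawy(s),go(s,[.4824,.0219,.16]),(77.9+yawy(s))/8)
E
```

```text
0.799577604537194 39.996601939201355 [ 1.10529637  0.96943383 -1.26210413] [ 0.57129656 -0.25893963  0.17561325] -4.116923624982877 [ 4.56 -1.81  0.25] 9.222884546877141
```

send_rows:
  steps:
    - {"tx":0.65,"ty":-0.26,"tz":0,"turn":0,"grip":0.6}
    - {"tx":0.65,"ty":-0.26,"tz":0,"turn":0,"grip":0.6}
    - {"tx":0.65,"ty":-0.26,"tz":0,"turn":0,"grip":0.6}
    - {"tx":0.65,"ty":-0.26,"tz":0,"turn":0,"grip":0.6}
    - {"tx":0.65,"ty":-0.26,"tz":0,"turn":0,"grip":0.6}
    - {"tx":0.65,"ty":-0.26,"tz":0,"turn":0,"grip":0.6}
    - {"tx":0.5,"ty":-0.2,"tz":0,"turn":0,"grip":0.6}
    - {"tx":0,"ty":0,"tz":0,"turn":0.9,"grip":0.6}
    - {"tx":0,"ty":0,"tz":0,"turn":0.9,"grip":0.6}
    - {"tx":0,"ty":0,"tz":0,"turn":0.9,"grip":0.6}

```text
time: 17.68
position: [0.483, 0.0128, 0.174]
tool_rot: [2.658, 1.672, 0.001]
ft_force: [0.0, -0.1, -2.2]
grip_width: 0.803
grip_force: 40.0
```

send_rows:
  steps:
    - {"tx":0,"ty":0,"tz":0,"turn":0.9,"grip":0.6}
    - {"tx":0,"ty":0,"tz":0,"turn":0.9,"grip":0.6}
    - {"tx":0,"ty":0,"tz":0,"turn":0.9,"grip":0.6}
    - {"tx":0,"ty":0,"tz":0,"turn":0.9,"grip":0.6}
    - {"tx":0,"ty":0,"tz":0,"turn":0.9,"grip":0.6}
    - {"tx":0,"ty":0,"tz":0,"turn":0.9,"grip":0.6}
    - {"tx":0,"ty":0,"tz":0,"turn":0.9,"grip":0.6}
    - {"tx":0,"ty":0,"tz":0,"turn":0,"grip":0.6}

```text
time: 18.68
position: [0.483, 0.0126, 0.1738]
tool_rot: [3.116, 0.389, 0.002]
ft_force: [-0.2, 0.4, -1.0]
grip_width: 0.804
grip_force: 40.0
```

```bash
cat > fit.py <<'E'
from h import *
from bench import ctrl
s=ctrl.get_state();im=ctrl.get_image('wrist');pickle.dump((s,im),open('w5.pkl','wb'))
print(s['time'],s['grip_width'],s['ft_force'],s['position'],yawy(s),go(s,[.4824,.0219,.085]),'turn',(77.9+yawy(s))/8)
E
python3 fit.py
```

```text
18.675 0.8036804966906407 [-0.15574894  0.36039112 -0.97292347] [0.48304096 0.01262676 0.17376468] -75.75263895900063 [ 0.03 -0.15  1.48] turn 0.2684201301249214
```

send_rows:
  steps:
    - {"tx":0.03,"ty":-0.15,"tz":0.4,"turn":0.27,"grip":0.6}
    - {"tx":0,"ty":0,"tz":0.4,"turn":0,"grip":0.6}
    - {"tx":0,"ty":0,"tz":0.1,"turn":0,"grip":0.6}
    - {"tx":0,"ty":0,"tz":0,"turn":0,"grip":0.6}

```text
time: 19.23
position: [0.4825, 0.0215, 0.1192]
tool_rot: [-3.124, -0.329, 0.0]
ft_force: [0.2, 0.9, -1.3]
grip_width: 0.8
grip_force: 40.0
```

```bash
python3 fit.py; python3 - <<'E'
from h import *
s,im=pickle.load(open('w5.pkl','rb'));Tc=im['T_tool_cam'];T=pose(s)@Tc;g=cv2.cvtColor(im['pixels'],cv2.COLOR_RGB2GRAY).astype(int)
for n,q in(('c+',[.032,.06,.017]),('c-',[.032,-.06,.017]),('barmid',[0.008,0,-.007])):print(n,proj(im,q,Tc).round(1))
a=np.radians(12.1);f=np.array([np.cos(a),np.sin(a)]);e=np.array([-np.sin(a),np.cos(a)])
P=dict(hub1=(38,47),hub2=(38,-47),end1=(17,66),end2=(17,-66))
for k,(x,y) in P.items():print(k,proj(im,np.append(np.array([.4824,.0219])+f*x*.001+e*y*.001,.056),T).round(1))
# column profiles across the plate's far edge
for u in(200,240,280,360,400,440):
  col=g[60:225,u];d=np.diff(col);i=np.argsort(-abs(d))[:5];print(u,sorted((int(k)+60,int(d[k])) for k in i))
E
```

```text
19.225 0.8000418500361711 [ 0.1547682  0.8732551 -1.3108341] [0.48253265 0.02146891 0.11919961] -77.97698378980174 [-0.   -0.01  0.57] turn -0.009622973725216255
c+ [438.5 182.6]
c- [190.4 182.5]
barmid [314.1 248.7]
hub1 [236.7 155.9]
hub2 [391.5 155.7]
end1 [208.2 189.4]
end2 [420.2 189.3]
200 [(107, 89), (152, -52), (165, 56), (176, 57), (179, -65)]
240 [(82, 46), (147, -56), (148, -92), (155, -46), (164, -41)]
280 [(151, -39), (152, -54), (163, -25), (164, -47), (182, 27)]
360 [(147, -25), (148, -49), (163, -28), (164, -48), (183, 21)]
400 [(147, -41), (148, -51), (167, -41), (169, 19), (184, 25)]
440 [(116, -52), (117, 31), (118, 82), (150, -41), (151, -53)]
```

```bash
python3 - <<'E'
from h import *
s,im=pickle.load(open('w5.pkl','rb'));g=cv2.cvtColor(im['pixels'],cv2.COLOR_RGB2GRAY)
np.set_printoptions(linewidth=250)
for u,v in((237,156),(391,156)):print(u,v);print(g[v-14:v+16:2,u-24:u+25:2])
E
```

```text
237 156
[[219 220 220 220 220 220 221 221 221 222 222 222 221 221 221 222 221 222 222 222 223 223 223 223 223]
 [220 220 220 220 221 221 221 221 221 221 222 221 222 222 222 222 223 188 205 223 223 223 223 223 223]
 [222 222 222 222 223 223 223 223 223 223 223 223 223 223 223 168  65  65  65 138 185 223 223 223 223]
 [222 222 222 223 223 223 222 223 223 223 223 223 223 189 113  65  64  64  62  60 115 135 223 223 223]
 [221 221 221 222 222 223 223 222 184 184 223 223 131 114 103  75  62  61  59  57  63 136 186 186 223]
 [179 218 127 127 127 127 180 180 128 127 128 130 158 166 156 130  74  58  55  52  67 130 130 130 130]
 [124 125 125 125 125 125 126 125 125 126 126 160 184 198 181 157 109  54  52  51 100 128 128 128 128]
 [127 127 128 127 128 128 129 129 129 129 129 166 193 216 158 137 103  52  60  96 108 131 132 132 131]
 [130 129 130 130 130 130 131 130 130 131 131  92 150 161 106  97  77  69 110 132 122 132 132 132 132]
 [129 129 129 129 130 130 130 131 130 131 130 113  89  95  93  83  91 132 122 132 133 133 133 132 133]
 [125 125 125 125 125 125 126 126 126 126 126 127 111  93 105 
[... 1307 characters left out ...]
 123 111 111  78  75  92 103 108 104  92 133 133 133 132 132 132 132 132 132 131]
 [130 130 130 129 130 129 129 129 130 102  77  89  93  90 112 128 128 128 127 126 127 127 127 126 126]
 [128 129 128 128 127 127 127 127 127 127 119 109 110 127 126 126 125 126 126 125 125 125 125 125 124]
 [106 106 105 106 104  99  99  99  99  98  99  98  99  98  98 131 132 131 130 131 131 130 129 130 130]
 [ 45  45  45  44  44  45  45  44  44  45  45  45  45  44  46  44 111 131 131 130 130 130 130 129 130]
 [ 45  45  45  45  45  44  44  46  44  45  44  44  44  44  45  45  44 102 130 129 129 129 128 128 128]
 [ 75  75  75  75  75  74  74  75  74  75  75  74  75  75  75  75  74  74 124 130 130 129 129 129 129]]
```

```bash
python3 - <<'E'
from h import *
s,im=pickle.load(open('w5.pkl','rb'));g=cv2.cvtColor(im['pixels'],cv2.COLOR_RGB2GRAY)
np.set_printoptions(linewidth=250)
print(g[164:230:3,170:460:12])
Tc=im['T_tool_cam']
for q in([.032,.06,.011],[.032,-.06,.011],[.032,.06,.017],[.032,.06,.025],[-.0,.035,0.01]):print(q,proj(im,q,Tc).round(1))
E
```

```text
[[210 211 214 123 125 125 104 100 102 103 103 104 105 106 104 104 104  88  98 131 130 129 127 158 156]
 [212 213 214 123 124 114  45  45  44  45  45  45  45  45  45  45  45  45  45  45 129 127 126 158 155]
 [215 216 218 127 128  67  71  62  71  72  72  73  73  73  72  72  71  75  75  75 128 127 126 156 154]
 [210 211 215 124 125  69  69  68  76  69  68  68  85  77  69  69  70  84  76  76  88 127 114 156 153]
 [208 192 194 114  63  68  68 128 129  56 128 128  69  69 128 128  68 128 128  60  60 123 101 142 150]
 [208 191 193  97  62  69  68 128 128  52 129 129  68  68 129 128  69 128 128  68  57 105 103 134 152]
 [208 190 193  97  93  88  81  75  70  67  66  74  66  65  91 101  66 106 111  67  53  80 104 135 152]
 [212 194 196 118 119 120 121 120 120 120 119 119 118 118 115 111 106 100  99  95  90  86  77 138 155]
 [208 192 192  98 116  99 117 118 118 119 119 119 119 119 120 120 120 119 119 101 119 100 100 137 155]
 [212 195 196 100  99 100 118 118 119 118 119 119 119 118 118 118 118 118 118  99  99  99  99 138 155]
 [206 209 192  98  99 100 119 119 120 120 121 122 121 121 121 119 119 
[... 641 characters left out ...]
 136 152]
 [222 206 189 101 101 102 101 101 101 101 101 101 101 101 101 120 101 152 119 102 101 101 100 144 150]
 [222 209 193 100 101 101 101 101 100 100 101 100 100 100 100 100 100 131 118 100  99 100  99 154 152]
 [223 214 196  98  99  99  99 100  99 100  99  99  99  98  99  98  98  98 128  97  96  96  97 138 138]
 [223 211 193 102 102 101 101 100 101 100  99  99  99  98  97  97  96 127  96  96  95  95  95 149 195]
 [223 210 194 101 101   7  91 102 102 102 101 102 102 102 101 100  99 130  99   9  97  97  96 152 213]]
[0.032, 0.06, 0.011] [442.8 185.5]
[0.032, -0.06, 0.011] [185.9 185.3]
[0.032, 0.06, 0.017] [438.5 182.6]
[0.032, 0.06, 0.025] [433.1 179. ]
[-0.0, 0.035, 0.01] [386.1 249.7]
```

send_rows:
  steps:
    - {"tx":0.01,"ty":0.01,"tz":0.15,"turn":-0.14,"grip":0.6}
    - {"tx":0,"ty":0,"tz":0.2,"turn":0,"grip":0.6}
    - {"tx":0,"ty":0,"tz":0.15,"turn":0,"grip":0.6}
    - {"tx":0,"ty":0,"tz":0.1,"turn":0,"grip":0.6}
    - {"tx":0,"ty":0,"tz":0.05,"turn":0,"grip":0.6}
    - {"tx":0,"ty":0,"tz":0,"turn":0,"grip":0.6}

```text
time: 20.02
position: [0.4831, 0.021, 0.0798]
tool_rot: [-3.121, -0.358, 0.0]
ft_force: [0.1, -0.1, -2.1]
grip_width: 0.796
grip_force: 40.0
```

send_rows:
  steps:
    - {"tx":0,"ty":0,"tz":0.06,"turn":0,"grip":0.6}
    - {"tx":0,"ty":0,"tz":0.05,"turn":0,"grip":0.6}
    - {"tx":0,"ty":0,"tz":0,"turn":0,"grip":0.6}

```text
time: 20.4
position: [0.483, 0.0209, 0.0731]
tool_rot: [-3.121, -0.358, 0.001]
ft_force: [0.2, 0.7, -0.9]
grip_width: 0.801
grip_force: 40.0
```

Underside is near 50 mm with no contact, so it is inside the pins. I'll lower to contact and press.

send_rows:
  steps:
    - {"tx":0,"ty":0,"tz":0.03,"turn":0,"grip":0.6}
    - {"tx":0,"ty":0,"tz":0,"turn":0,"grip":0.6}

```text
time: 20.65
position: [0.4831, 0.021, 0.0714]
tool_rot: [3.121, 0.358, -0.0]
ft_force: [-0.3, -0.5, -1.4]
grip_width: 0.797
grip_force: 40.0
```

send_rows:
  steps:
    - {"tx":0,"ty":0,"tz":0.02,"turn":0,"grip":0.6}
    - {"tx":0,"ty":0,"tz":0,"turn":0,"grip":0.6}

```text
time: 20.9
position: [0.4834, 0.021, 0.0709]
tool_rot: [3.121, 0.358, -0.0]
ft_force: [-2.1, -1.0, 5.3]
grip_width: 0.802
grip_force: 40.0
```

send_rows:
  steps:
    - {"tx":0,"ty":0,"tz":0.015,"turn":0,"grip":0.6}
    - {"tx":0,"ty":0,"tz":0,"turn":0,"grip":0.6}

```text
time: 21.15
position: [0.4833, 0.021, 0.0709]
tool_rot: [3.12, 0.357, -0.001]
ft_force: [-5.2, -0.8, 12.8]
grip_width: 0.799
grip_force: 40.0
```

send_rows:
  steps:
    - {"tx":0,"ty":0,"tz":0,"turn":0,"grip":0.6}
    - {"tx":0,"ty":0,"tz":0,"turn":0,"grip":0.95}
    - {"tx":0,"ty":0,"tz":0,"turn":0,"grip":0.95}
    - {"tx":0,"ty":0,"tz":0,"turn":0,"grip":0.95}
    - {"tx":0,"ty":0,"tz":-0.15,"turn":0,"grip":0.95}
    - {"tx":0,"ty":0,"tz":-0.35,"turn":0,"grip":0.95}
    - {"tx":0,"ty":0,"tz":-0.3,"turn":0,"grip":0}
    - {"tx":0,"ty":0,"tz":0,"turn":0,"grip":0}
    - {"tx":0,"ty":0,"tz":0,"turn":0,"grip":0}
    - {"tx":0,"ty":0,"tz":0,"turn":0,"grip":0}
    - {"tx":0,"ty":0,"tz":0,"turn":0,"grip":0}
    - {"tx":0,"ty":0,"tz":0,"turn":0,"grip":0}

```text
time: 22.65
position: [0.483, 0.021, 0.1171]
tool_rot: [-3.121, -0.358, 0.001]
ft_force: [0.2, 0.5, -1.1]
grip_width: 0.352
grip_force: 0.0
```

send_rows:
  steps:
    - {"tx":0,"ty":0,"tz":0,"turn":0,"grip":0}
    - {"tx":0,"ty":0,"tz":0,"turn":0,"grip":0}
    - {"tx":0,"ty":0,"tz":0,"turn":0,"grip":0}
    - {"tx":0,"ty":0,"tz":0,"turn":0,"grip":0}

```text
time: 23.15
position: [0.4832, 0.0209, 0.1174]
tool_rot: [3.121, 0.358, -0.0]
ft_force: [-0.4, 0.2, -0.3]
grip_width: 0.017
grip_force: 0.0
```

```bash
python3 fit.py; python3 - <<'E'
from h import *
s,im=pickle.load(open('w5.pkl','rb'));T=pose(s)@im['T_tool_cam'];g=cv2.cvtColor(im['pixels'],cv2.COLOR_RGB2GRAY).astype(int)
# far plate edge at top z=.054 if seated
a=np.radians(12.1);f=np.array([np.cos(a),np.sin(a)]);e=np.array([-np.sin(a),np.cos(a)]);c=np.array([.4828,.0215])
for y in(-.05,-.03,-.015,.015,.03,.05):
  u,v=proj(im,np.append(c+.032*f+e*y,.054),T);k=int(round(u));col=g[int(v)-14:int(v)+14,k];d=np.diff(col);i=np.argsort(-abs(d))[:3];print(y,round(u,1),round(v,1),[(int(v)-14+int(j),int(d[j])) for j in i])
E
```

```text
23.15 0.017310494893878668 [-0.41634168  0.16373508 -0.26613844] [0.48319063 0.02094103 0.11742918] -76.91322000738766 [-0.01 -0.02  0.54] turn 0.12334749907654263
-0.05 396.3 167.3 [(158, -30), (165, -27), (167, 26)]
-0.03 363.7 166.7 [(167, 22), (165, -20), (166, 19)]
-0.015 339.2 166.3 [(166, 22), (167, 18), (165, -15)]
0.015 290.3 165.4 [(152, -53), (151, -40), (165, 26)]
0.03 265.8 165.0 [(158, -49), (157, -39), (165, 24)]
0.05 233.1 164.4 [(153, -55), (152, -44), (165, 22)]
```

The plate's edge matches the seated height within a pixel along its whole length. I'll press once more on the bar top with the closed fingers.

send_rows:
  steps:
    - {"tx":0,"ty":0,"tz":0.2,"turn":0,"grip":0}
    - {"tx":0,"ty":0,"tz":0.15,"turn":0,"grip":0}
    - {"tx":0,"ty":0,"tz":0.05,"turn":0,"grip":0}
    - {"tx":0,"ty":0,"tz":0.03,"turn":0,"grip":0}
    - {"tx":0,"ty":0,"tz":0,"turn":0,"grip":0}

```text
time: 23.82
position: [0.4823, 0.021, 0.0924]
tool_rot: [3.12, 0.358, -0.004]
ft_force: [-5.8, -0.1, 10.8]
grip_width: 0.002
grip_force: 5.5
```

send_rows:
  steps:
    - {"tx":0,"ty":0,"tz":0.004,"turn":0,"grip":0}
    - {"tx":0,"ty":0,"tz":0,"turn":0,"grip":0}
    - {"tx":0,"ty":0,"tz":-0.1,"turn":0,"grip":0}
    - {"tx":0,"ty":0,"tz":-0.6,"turn":0,"grip":0}
    - {"tx":0,"ty":0,"tz":-0.9,"turn":0,"grip":0}
    - {"tx":0,"ty":0,"tz":-0.9,"turn":0,"grip":0}
    - {"tx":0,"ty":0.9,"tz":-0.3,"turn":0,"grip":0}
    - {"tx":0,"ty":0.9,"tz":0,"turn":0,"grip":0}
    - {"tx":0,"ty":0.9,"tz":0,"turn":0,"grip":0}
    - {"tx":0,"ty":0.9,"tz":0,"turn":0,"grip":0}
    - {"tx":0,"ty":0.5,"tz":0,"turn":0,"grip":0}
    - {"tx":0,"ty":0,"tz":0,"turn":0,"grip":0}

```text
time: 25.32
position: [0.5385, -0.222, 0.2585]
tool_rot: [-3.121, -0.35, 0.001]
ft_force: [-0.5, 0.5, -0.2]
grip_width: 0.005
grip_force: 0.0
```

```bash
python3 tt.py; python3 - <<'E'
from h import *
im=pickle.load(open('t2.pkl','rb'));g=im['pixels'].max(2);C=np.array([.5648,.0385])
for b in blobs(g<80,240,140,345,250,10):
    q=plane(im,b[0],.078);w=q[:2]-C;print(b[0].round(1),b[1],b[2][1:],q.round(4),np.linalg.norm(w).round(4),np.degrees(np.arctan2(w[1],w[0])).round(1))
E
```

```text
25.325 0.004602222704361946 [ 0.53853194 -0.22201652  0.25845809] [-0.51856397  0.50275169 -0.18472486] -77.20349148743604
-96.26011713359942 0.26107327513317
[285.7 155.9] 73 ((10.0, 8.0), 90.0) [0.6697 0.0599 0.078 ] 0.1071 11.6
[312.4 172.1] 72 ((20.589248657226562, 3.344823122024536), 48.012786865234375) [ 0.6199 -0.0247  0.078 ] 0.0838 -48.9
[260.7 175.3] 29 ((5.0, 5.0), 90.0) [0.6072 0.1369 0.078 ] 0.1071 66.7
[270.4 191.5] 47 ((5.982326507568359, 14.418941497802734), 57.52880859375) [0.5569 0.1054 0.078 ] 0.0674 96.8
[297.8 216. ] 69 ((3.3339738845825195, 20.19995880126953), 78.69007110595703) [0.4814 0.0187 0.078 ] 0.0857 -166.6
```

```bash
python3 -c "
from bench import ctrl
print(ctrl.close_job())"
```

```text
the job is handed in; nothing more can be done
None
```

I turned the turntable until the full tray stood at the pointer (within about half a degree, by camera). I then laid the steel cover level inside its pins, pressed it to about 11–13 N, released it, and handed the job in at about 25 s; I did not feel the click itself and inferred it from the angle.

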